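# Show the picker the spoiled walnut and its tub

### The job

Press the green call button to call the picker over, then show them the job: point down at the dark walnut in the tray with the fingertips a few centimetres above it and stay there for two seconds, then point in the same way at the middle of the yellow tub of dark walnuts, from a few centimetres above its rim, for two seconds. Touch only the button and its box: the walnuts, tray, tubs and brush stay untouched. Finish with the hand raised at least ten centimetres above where it last pointed.

Things in the scene. Friction and masses are not known exactly. Their poses are not given: they have to be found in the camera images.
- call (a joint): travel of the round green call button, in m: 0 is up, 0.006 is fully down. It is a spring button that takes about 5 N to push fully down, moves straight down and comes back up by itself. It counts as pressed beyond 0.0045.
- call_top (a point): centre of the top face of the green call button, 34 mm across. It stands on the grey call box and rides down with the button.
- callbox: grey call box, 90 x 75 mm and 30 mm high, fixed to the bench, with the green button in a black housing on top; it may stand in any of four places to the right of the tray, among the tubs. Origin: centre of its underside.
- tray: grey sorting tray with a blue mesh floor, 260 mm (its x) by 340 mm (its y), fixed. Walls 40 mm high and 5 mm thick, floor 6 mm thick. Six walnuts stand in it, one of them dark. Origin: centre of its underside.
- dark_nut: the spoiled walnut, nearly black, 38 mm across and 38 mm high, standing loose on the tray floor among five light brown ones. Origin: centre of its underside, z up.
- dark_nut_top (a point): highest point of the dark walnut, on its middle axis, 38 mm above its underside.
- tub_dark: yellow round tub that already holds dark walnuts, 120 mm across the rim, 94 mm at the foot, 70 mm high, loose. Its nuts lie below the rim. Origin: centre of its underside.
- tub_dark_rim (a point): centre of the mouth of the yellow tub, level with its rim, 70 mm above its underside.
- tub_good: light blue tub holding light brown walnuts, same size as the yellow one. Origin: centre of its underside. Leave alone.
- tub_empty: cream tub, empty, same size as the yellow one. Origin: centre of its underside. Leave alone.
- brush: hand brush lying loose on the bench to the left of the tray, about 200 mm long along its x. Origin: under its middle. Leave alone.
- nut1: sound light brown walnut, 38 mm across and 38 mm high, loose on the tray floor; at least 60 mm from the middle of one nut to the next. Origin: centre of its underside. Leave alone.
- nut2: sound light brown walnut, 38 mm across and 38 mm high, loose on the tray floor; at least 60 mm from the middle of one nut to the next. Origin: centre of its underside. Leave alone.
- nut3: sound light brown walnut, 38 mm across and 38 mm high, loose on the tray floor; at least 60 mm from the middle of one nut to the next. Origin: centre of its underside. Leave alone.
- nut4: sound light brown walnut, 38 mm across and 38 mm high, loose on the tray floor; at least 60 mm from the middle of one nut to the next. Origin: centre of its underside. Leave alone.
- nut5: sound light brown walnut, 38 mm across and 38 mm high, loose on the tray floor; at least 60 mm from the middle of one nut to the next. Origin: centre of its underside. Leave alone.

How it is judged (in metres and radians):
On the way, in this order (a step that is already met when the one before it is completed fails the run):
1. the green call button is pressed down (value of joint call above 0.0045 m), for 0.05 s.
2. the fingertips stay just above the dark walnut (grasp point within 20 mm of its axis and no more than 85 mm above its top) (horizontal distance between the grasp point and dark_nut_top below 0.02 m and z of the grasp point in the frame of dark_nut_top between 0.005 and 0.085 m), for 1.6 s.
3. the fingertips stay just above the yellow tub (grasp point within 35 mm of its middle and no more than 90 mm above its rim) (horizontal distance between the grasp point and tub_dark_rim below 0.035 m and z of the grasp point in the frame of tub_dark_rim between 0.005 and 0.09 m), for 1.6 s.
At the end, for the whole second after the job is handed in: the button is up again (within 1.5 mm), every walnut, tub and the brush is within 8 mm of where it began, and the hand is raised, its grasp point more than 100 mm above the yellow tub's rim (distance of each of dark_nut, nut1, nut2, nut3, nut4, nut5, tub_dark, tub_good, tub_empty, brush from where it was at the start of the episode below 0.008 m and value of joint call below 0.0015 m and z of the grasp point in the frame of tub_dark_rim above 0.1 m); the robot touches nothing.
It fails at once if the robot touches a walnut, the tray, a tub or the brush (over 0.5 N) (contact force between any of the fingers, the arm and dark_nut above 0.5 N or contact force between any of the fingers, the arm and nut1 above 0.5 N or contact force between any of the fingers, the arm and nut2 above 0.5 N or contact force between any of the fingers, the arm and nut3 above 0.5 N or contact force between any of the fingers, the arm and nut4 above 0.5 N or contact force between any of the fingers, the arm and nut5 above 0.5 N or contact force between any of the fingers, the arm and tub_dark above 0.5 N or contact force between any of the fingers, the arm and tub_good above 0.5 N or contact force between any of the fingers, the arm and tub_empty above 0.5 N or contact force between any of the fingers, the arm and brush above 0.5 N or contact force between any of the fingers, the arm and tray above 0.5 N).
It fails at once if a walnut, a tub or the brush is moved, lifted or carried (over 8 mm) (distance of any of dark_nut, nut1, nut2, nut3, nut4, nut5, tub_dark, tub_good, tub_empty, brush from where it was at the start of the episode above 0.008 m).
It also fails if it takes over 66 s, if anything falls off the work surface, if the arm or the gripper's body presses on something with over 40 N, if the wrist force passes 120 N, or if a joint passes its speed limit or range.

### The arm

A 6-joint arm with a two-finger parallel gripper is mounted at the origin on the work surface. World frame = base frame: x ahead of the robot, y to its left, z up, the work surface at z = 0. Lengths are in mm, angles in rad, forces in N, time in s.
With the tool pointing down it reaches from about 275 to 1000 mm from the base axis. Payload 8.4 kg.
Tool frame: the origin (TCP) lies on the centre line of the jaws, within the pads' length; the fingertips stand 22 mm ahead of it and the grasp point (between the pads) lies 3 mm ahead of it; z points along the fingers, y is the direction in which the jaws open and shut (so a half turn about z gives the same grasp; the last joint's range is limited). The gripper opens to 85 mm and grips with 20 to 120 N. Pads are 22 mm wide; open, the fingers measure 114 mm over their backs; the gripper's body (76 mm by 85 mm) begins 54 mm behind the grasp point. The pads swing forward as they close: fully open they stand 13 mm farther back than shut.
Start: joints at [1.275, 0.353, 1.633, -0, 1.155, -0.002], TCP at [180.993, 598.222, 253.281] pointing down, gripper open.
Joint ranges: [-2.63, 2.63], [-0.92, 2.1], [0.06, 2.66], [-1.3, 4.44], [0, 2.69], [-3.02, 3.02]. Speed limits (rad/s): [2.22, 2.22, 2.79, 3.14, 3.14, 3.14].

### API

Orientations are given as [roll, pitch, yaw] about the fixed x, y, z axes, in that order (R = Rz(yaw) Ry(pitch) Rx(roll)).
In Python, from rig import r gives the robot as it stands.
- The arm moves only by the tool carry_out, never from a script. Its argument "rows" is text: rows parted by semicolons, each of 5 numbers parted by spaces: the opening, from 0 (shut) to 1 (fully open), then the shift along the tool's x, y, z in units of 30 mm (1.0 is 30 mm), then the turn about the tool's z in units of 8 degrees (1.0 is 8 degrees). A call has 1 to 12 rows; each row shifts and turns the commanded pose from where the row before left it, along the tool's axes as they then stand; what a row does not reach is not made up. A row lasts 1/8 s, in which the tool goes at most 62.5 mm and 10.7 degrees, less where a joint would pass 70% of its speed; a pose out of reach is approached as far as the arm can. A call is refused whole if a number of a shift passes 1 or a number of a turn 1, either way. A call with a gripper value outside its range is refused whole. The fingers move at their own pace and stop on an object; "newtons" is the grip in N (left out, the last holds). Time passes only in rows, so rows that do not move let the fingers close. It gives the time, the measured TCP pose, the force and the opening at its end, in the units of the state.
- r.sense(): the state, without advancing time (a new reading comes with each control period).
- r.grab_frame(name): name is "scene" or "top" or "wrist"; returns the picture (420x560x3 uint8, blue, green, red); there is no depth.
- r.get_calibration(name): a dict with "intrinsics" (3x3 intrinsics, pixels), "position" and "rotation" of the camera in the world. Camera axes: x right, y up, looking along -z (the intrinsics and any distortion apply to the point x, -y, -z); pixel columns grow to the right and rows downward; lengths in mm; the calibration is good to about 2 mm. A picture is of the moment at which its call begins: read the wrist's pose just before it. get_calibration takes no time and is no camera call; for the wrist camera it gives the pose at the moment of the call.
- r.sign_off(): hands the job in, once; it reports no verdict.
The state is a dict: "clock": time; "qpos": joint angles; "qvel": joint speeds; "joint_efforts": joint torques, N m; "eef_pos": TCP position; "tcp_rot": TCP orientation; "contact_force": force on the tool from outside, world axes, zero at the start; "wrist_torque": the same for the moment, N m; "opening": opening from 0.0 (shut) to 1.0 (fully open).
Only numpy, scipy, OpenCV 4.12 (cv2) and the standard library are available. Lean on these libraries where they do the work, as an engineer would, in place of code of your own. Each camera call takes 0.05 s, during which the arm holds its last target.

## Working session

There is one attempt and no reset: what is moved stays moved. The work goes in short steps, Python scripts to look and compute and a tool call to move; the robot and the scene stay as the last step left them, time stands still between calls to the robot, and variables do not carry over. Pictures are saved under pics/ and viewed, and the job is handed in when it is done.

Besides the shell and the picture viewer there is one more tool, called after "Request:" by a JSON object that holds its "api" and its "payload". carry_out: Moves the arm, as the interface text tells. Its arguments: {"type":"object","properties":{"rows":{"type":"string"},"newtons":{"type":"number"}},"required":["rows"]}

```bash
mkdir -p pics; python3 - <<'E'
from rig import r
import cv2
s=r.sense();print(s['eef_pos'],s['tcp_rot'],s['clock'],s['opening'])
for n in ['scene','top']:
    cv2.imwrite(f'pics/{n}0.png',r.grab_frame(n)); c=r.get_calibration(n);print(n,c)
E
```

```text
[180.84921472 597.77865515 252.53261381] [-3.14017583e+00 -1.24470523e-05  2.84780026e+00] 0.0 0.9973080419690086
scene {'intrinsics': array([[403.64209511,   0.        , 278.26660922],
       [  0.        , 403.64209511, 214.96095628],
       [  0.        ,   0.        ,   1.        ]]), 'position': array([912.43797666, 457.463129  , 742.04649577]), 'rotation': array([ 0.67207009, -0.01152555,  2.33538338])}
top {'intrinsics': array([[431.23883825,   0.        , 278.08825681],
       [  0.        , 431.23883825, 207.56664541],
       [  0.        ,   0.        ,   1.        ]]), 'position': array([ 477.52620111,   87.42587763, 1296.32670032]), 'rotation': array([ 0.05705346, -0.01719924, -1.59222523])}
```

View pics/top0.png

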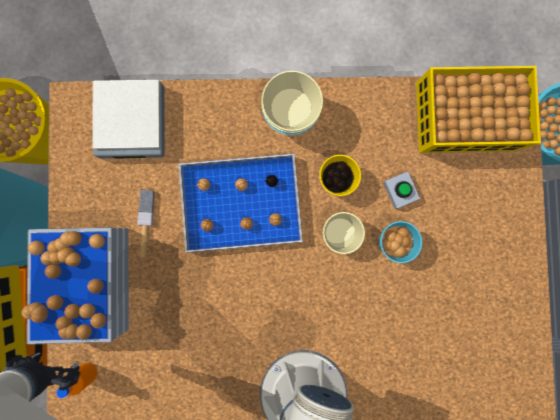

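View pics/scene0.png

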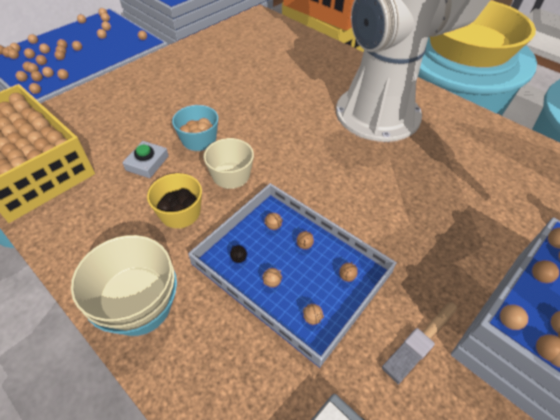

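The top view shows the green button at about (404,189), the dark nut at (272,181) and the yellow tub at (340,175). The scene view has them at (144,152), (238,253) and (176,200).

```bash
cat > h.py <<'E'
import cv2,numpy as np
from scipy.spatial.transform import Rotation as R
def ray(c,uv):
    K=c['intrinsics'];d=np.linalg.inv(K)@np.array([uv[0],uv[1],1.]);d=np.array([d[0],-d[1],-d[2]])
    d=R.from_euler('xyz',c['rotation']).as_matrix()@d
    return np.array(c['position']),d/np.linalg.norm(d)
def plane(c,uv,z):
    p,d=ray(c,uv);return p+d*(z-p[2])/d[2]
def tri(c1,u1,c2,u2):
    p1,d1=ray(c1,u1);p2,d2=ray(c2,u2)
    t=np.linalg.lstsq(np.c_[d1,-d2],p2-p1,rcond=None)[0]
    a=p1+t[0]*d1;b=p2+t[1]*d2;return (a+b)/2,np.linalg.norm(a-b)
def blobs(m,box):
    x0,y0,x1,y1=box;mm=np.zeros_like(m);mm[y0:y1,x0:x1]=m[y0:y1,x0:x1]
    n,l,s,c=cv2.connectedComponentsWithStats(mm);i=1+np.argmax(s[1:,4]);return c[i],s[i],(l==i).astype(np.uint8)
E
python3 - <<'E'
from rig import r
from h import *
C={n:r.get_calibration(n) for n in['top','scene']}
I={n:cv2.imread(f'pics/{n}0.png') for n in C}
H={n:cv2.cvtColor(I[n],cv2.COLOR_BGR2HSV) for n in C}
g={n:cv2.inRange(H[n],(45,90,40),(85,255,255)) for n in C}
k={n:cv2.inRange(H[n],(0,0,0),(180,255,70)) for n in C}
y={n:cv2.inRange(H[n],(22,150,90),(34,255,255)) for n in C}
gb={'top':(380,170,425,210),'scene':(120,135,170,175)}
nb={'top':(258,168,286,194),'scene':(222,238,254,270)}
yb={'top':(312,148,368,202),'scene':(140,170,212,232)}
b={}
for nm,m,bx in(('green',g,gb),('nut',k,nb),('yellow',y,yb)):
    for n in C:
        c,s,l=blobs(m[n],bx[n]);b[nm,n]=c;print(nm,n,c,s)
        if nm=='yellow':
            cn=cv2.findContours(l,0,1)[0];cn=max(cn,key=len);print(' ell',cv2.fitEllipse(cn),cv2.minEnclosingCircle(cn))
    print(tri(C['top'],b[nm,'top'],C['scene'],b[nm,'scene']))
for z in(35,42,48):print(z,plane(C['top'],b['green','top'],z),plane(C['scene'],b['green','scene'],z))
print('nut z25',plane(C['top'],b['nut','top'],25),plane(C['scene'],b['nut','scene'],25))
print('tub z70',plane(C['top'],(340,175.5),70),plane(C['scene'],(176,196),70))
# others
for nm,uv,z in(('cream',(343,233),70),('blue',(401,242),70),('stack',(292,102),120)):print(nm,plane(C['top'],uv,z))
for uv in((386,187),(400,210),(420,195),(412,173)):print('box',plane(C['top'],uv,30))
for n,(x,yy) in(('top',(375,160)),('scene',(95,125))):
    cv2.imwrite(f'pics/{n}crop.png',cv2.resize(I[n][yy:yy+60,x:x+80],None,fx=8,fy=8,interpolation=2))
E
```

```text
green top [404.14492754 188.82608696] [398 183  13  13 138]
green scene [142.85714286 150.43571429] [136 145  15  12 140]
(array([ 595.8276614 , -305.39641022,   47.06644252]), np.float64(0.19078431389323686))
nut top [271.56862745 180.53921569] [266 175  12  12 102]
nut scene [237.70833333 253.5       ] [230 245  16  18 216]
(array([630.3440077 ,  81.19108058,  27.95387212]), np.float64(1.2242726477680141))
yellow top [342.84113712 172.77591973] [319 154  42  42 598]
 ell ((339.7071838378906, 174.9163818359375), (40.42731857299805, 41.111976623535156), 121.5089340209961) ((339.8571472167969, 174.85714721679688), 21.00786590576172)
yellow scene [175.32876712 198.71046077] [ 148  174   53   53 1606]
 ell ((175.4916229248047, 199.1959991455078), (51.57273483276367, 53.75430679321289), 145.3622283935547) ((175.30487060546875, 199.21951293945312), 28.243295669555664)
(array([ 641.38260792, -122.85043277,   48.0985206 ]), np.float64(12.320466433057135))
35 [ 596.89172235 -309.12946881   35.        ] [ 590.39643653 -318.72202478   35.        ]
42 [ 596.22927808 -306.92870083   42.        ] [ 593.58475695 -311.03752862   42.        ]
48 [ 595.6614687  -305.04232826   48.        ] [ 596.31760303 -304.45081763   48.        ]
nut z25 [630.25774578  81.60545283  25.        ] [629.59207519  79.17650296  25.        ]
tub z70 [ 635.57759525 -114.69400995   70.        ] [ 640.04923185 -105.12802296   70.        ]
cream [ 470.832946   -118.37567164   70.        ]
blue [ 441.68330163 -283.30884217   70.        ]
stack [836.62517665  20.89994847 120.        ]
box [ 603.85819574 -256.88323868   30.        ]
box [ 534.81257204 -295.99214809   30.        ]
box [ 578.07358297 -357.22192107   30.        ]
box [ 644.09283192 -335.96056589   30.        ]
```

Request:
{"api": "carry_out", "payload": {"rows": "0 -0.88 -0.98 -0.3 0;0 -0.88 -0.98 -0.3 0;0 -0.88 -0.98 -0.3 0;0 -0.88 -0.98 0 0;0 -0.88 -0.98 0 0;0 -0.88 -0.98 0 0;0 -0.88 -0.98 0 0;0 -0.88 -0.98 0 0;0 -0.88 -0.98 0 0;0 -0.88 -0.98 0 0;0 -0.88 -0.98 0 0;0 -0.88 -0.98 0 0"}}

```text
clock: 1.6
eef_pos: [382.3, 167.6, 280.2]
tcp_rot: [-3.142, -0.0, 2.848]
contact_force: [0.9, -0.5, 0.4]
opening: -0.005
```

Request:
{"api": "carry_out", "payload": {"rows": "0 -0.88 -0.98 0 0;0 -0.88 -0.98 0 0;0 -0.88 -0.98 0 0;0 -0.88 -0.98 0 0;0 -0.88 -0.98 0 0;0 -0.88 -0.98 0 0;0 -0.88 -0.98 0 0;0 -0.88 -0.98 0 0;0 -0.88 -0.98 0 0;0 -0.88 -0.98 0 0;0 -0.88 -0.98 0 0;0 0 0 0 0"}}

```text
clock: 3.1
eef_pos: [566.8, -226.9, 279.6]
tcp_rot: [-3.141, -0.0, 2.846]
contact_force: [-0.1, 0.4, -0.3]
opening: -0.002
```

Request:
{"api": "carry_out", "payload": {"rows": "0 -0.56 -0.74 0 0;0 -0.56 -0.74 0 0;0 -0.56 -0.74 0 0;0 0 0 1 0;0 0 0 1 0;0 0 0 1 0;0 0 0 1 0;0 0 0 0.3 0;0 0 0 0 0;0 0 0 0 0"}}

```text
clock: 4.35
eef_pos: [596.0, -303.4, 152.7]
tcp_rot: [-3.141, 0.002, 2.848]
contact_force: [-0.4, 0.1, -0.2]
opening: -0.002
```

```bash
python3 - <<'E'
from rig import r
from h import *
s=r.sense();print(s['eef_pos'],s['tcp_rot'],s['contact_force'])
I={}
for n in('wrist','top','scene'):
    c=r.get_calibration(n);im=r.grab_frame(n);I[n]=(c,im);cv2.imwrite(f'pics/{n}1.png',im)
for n in('wrist','scene'):
    c,im=I[n]
    g=cv2.inRange(cv2.cvtColor(im,cv2.COLOR_BGR2HSV),(45,90,40),(85,255,255))
    nn,l,st,ce=cv2.connectedComponentsWithStats(g)
    for i in range(1,nn):
        if st[i,4]>60:print(n,ce[i],st[i],plane(c,ce[i],48))
cv2.imwrite('pics/m1.png',np.hstack([cv2.resize(I[n][1],(400,300)) for n in('wrist','scene')]))
E
```

```text
[ 596.03985548 -303.35309278  152.7238586 ] [-3.14127592e+00  1.94410506e-03  2.84789284e+00] [-0.35286594  0.09025091 -0.22279532]
wrist [272.76510417 222.0234375 ] [ 248  198   50   49 1920] [ 593.7949381  -307.87380726   48.        ]
scene [142.85714286 150.43571429] [136 145  15  12 140] [ 596.31760303 -304.45081763   48.        ]
```

View pics/m1.png

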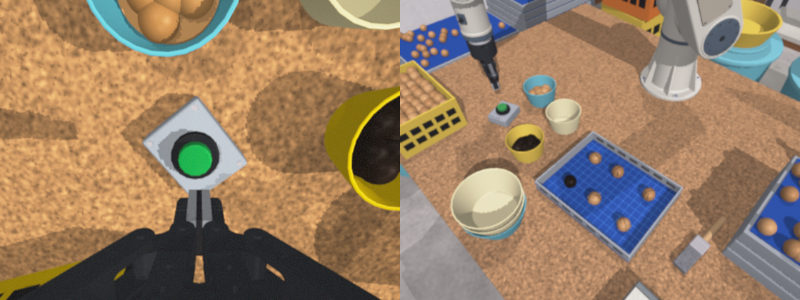

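Request:
{"api": "carry_out", "payload": {"rows": "0 0 -0.09 0.6 0;0 0 0 0.6 0;0 0 0 0.6 0;0 0 0 0.4 0;0 0 0 0.1 0;0 0 0 0.1 0;0 0 0 0.1 0;0 0 0 0 0"}}

```text
clock: 5.5
eef_pos: [594.6, -305.8, 76.5]
tcp_rot: [-3.142, 0.0, 2.848]
contact_force: [-0.4, -0.6, 0.9]
opening: 0.004
```

Request:
{"api": "carry_out", "payload": {"rows": "0 0 0 0.07 0;0 0 0 0.07 0;0 0 0 0.07 0;0 0 0 0 0"}}

```text
clock: 6.0
eef_pos: [594.8, -305.9, 70.1]
tcp_rot: [-3.141, 0.001, 2.848]
contact_force: [-0.8, -0.3, 2.9]
opening: -0.001
```

Request:
{"api": "carry_out", "payload": {"rows": "0 0 0 0.07 0;0 0 0 0.06 0;0 0 0 0 0"}}

```text
clock: 6.38
eef_pos: [594.9, -305.9, 67.9]
tcp_rot: [-3.141, 0.001, 2.848]
contact_force: [-5.2, 2.6, 18.5]
opening: -0.0
```

```bash
python3 - <<'E'
from rig import r
from h import *
a=r.grab_frame('scene')[110:185,90:190];b=r.grab_frame('wrist')
cv2.imwrite('pics/m2.png',np.hstack([cv2.resize(a,(400,300)),cv2.resize(b,(400,300))]));print(r.sense()['contact_force'])
E
```

```text
[-4.35607537  1.50385487 18.62437495]
```

View pics/m2.png

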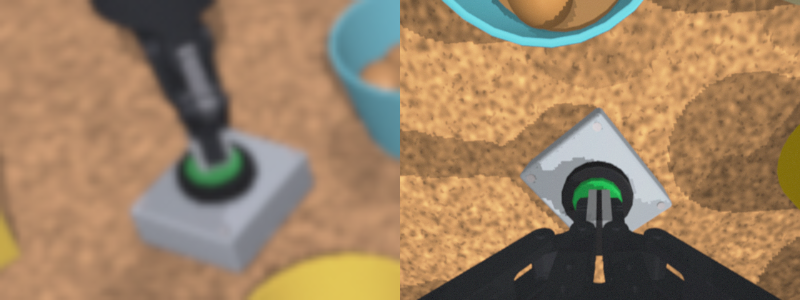

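Both views show the fingertips centred on the button, which is pushed into its housing at 18.6 N. Next I rise and go to the dark nut.

Request:
{"api": "carry_out", "payload": {"rows": "0 0 0 -0.3 0;0 0 0 -1 0;0 0 0 -1 0;0 0 0 -1 0;0 0 0 -1 0;0 0 0 -1 0;0 0.2 0.98 0 0;0 0.2 0.98 0 0;0 0.2 0.98 0 0;0 0.2 0.98 0 0;0 0.2 0.98 0 0;0 0.2 0.98 0 0"}}

```text
clock: 7.98
eef_pos: [610.7, -125.5, 224.6]
tcp_rot: [-3.141, -0.001, 2.848]
contact_force: [-0.4, 0.7, -0.0]
opening: -0.002
```

Request:
{"api": "carry_out", "payload": {"rows": "0 0.2 0.98 0 0;0 0.2 0.98 0 0;0 0.2 0.98 0 0;0 0.2 0.98 0 0;0 0.2 0.98 0 0;0 0.2 0.98 0 0;0 0.2 0.92 0 0;0 0 0 0 0;0 0 0 0 0"}}

```text
clock: 9.1
eef_pos: [629.7, 80.5, 224.7]
tcp_rot: [-3.141, -0.001, 2.848]
contact_force: [0.4, 0.3, -0.1]
opening: -0.003
```

```bash
python3 - <<'E'
from rig import r
from h import *
s=r.sense();print(s['eef_pos'],s['tcp_rot'],s['contact_force'])
c=r.get_calibration('wrist');im=r.grab_frame('wrist');cv2.imwrite('pics/w3.png',im)
k=cv2.inRange(cv2.cvtColor(im,cv2.COLOR_BGR2HSV),(0,0,0),(180,255,70))
nn,l,st,ce=cv2.connectedComponentsWithStats(k)
for i in range(1,nn):
    if st[i,4]>200:print(ce[i],st[i],plane(c,ce[i],27))
E
```

```text
[629.69296118  80.52814347 224.69979884] [-3.14093794e+00 -6.45023349e-04  2.84814988e+00] [ 0.42092439  0.28557193 -0.14560278]
[278.54116466 188.87148594] [260 172  39  35 996] [628.34507743  79.89735581  27.        ]
[ 89.80669786 253.20413691] [  52  214   83   82 4061] [ 637.51449416 -124.65385585   27.        ]
[278.40952798 374.25161479] [   26   266   505   154 34215] [842.06237583  15.32445131  27.        ]
```

View pics/w3.png

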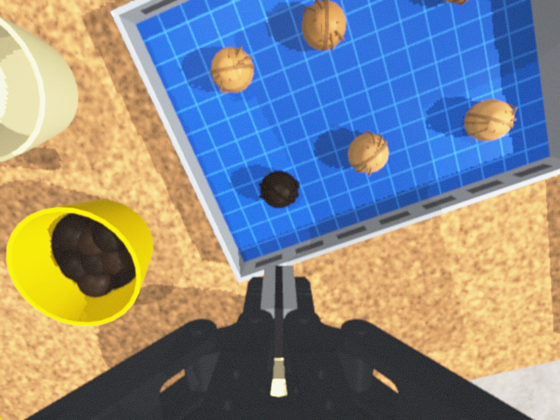

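The wrist view puts the dark nut at (279,189), which is (629,80), right under the hand. I descend to about 37 mm of tip clearance and hold.

Request:
{"api": "carry_out", "payload": {"rows": "0 0 0 0.8 0;0 0 0 0.8 0;0 0 0 0.8 0;0 0 0 0.8 0;0 0 0 0.6 0;0 0 0 0.26 0;0 0 0 0 0;0 0 0 0 0;0 0 0 0 0;0 0 0 0 0;0 0 0 0 0;0 0 0 0 0"}}

```text
clock: 10.65
eef_pos: [630.0, 80.9, 103.3]
tcp_rot: [3.142, 0.0, 2.848]
contact_force: [-0.0, -0.0, -0.4]
opening: 0.001
```

Request:
{"api": "carry_out", "payload": {"rows": "0 0 0 0 0;0 0 0 0 0;0 0 0 0 0;0 0 0 0 0;0 0 0 0 0;0 0 0 0 0;0 0 0 0 0;0 0 0 0 0;0 0 0 0 0;0 0 0 0 0;0 0 0 0 0;0 0 0 0 0"}}

```text
clock: 12.15
eef_pos: [630.0, 80.9, 103.3]
tcp_rot: [3.142, -0.0, 2.848]
contact_force: [-0.6, -0.1, 0.8]
opening: 0.002
```

```bash
python3 - <<'E'
from rig import r
from h import *
a=r.grab_frame('scene')[170:320,140:340];b=r.grab_frame('top')[100:250,200:400]
cv2.imwrite('pics/m4.png',np.hstack([cv2.resize(a,(400,300)),cv2.resize(b,(400,300))]));print(r.sense()['eef_pos'])
E
```

```text
[630.00830492  80.91018723 103.25691458]
```

View pics/m4.png

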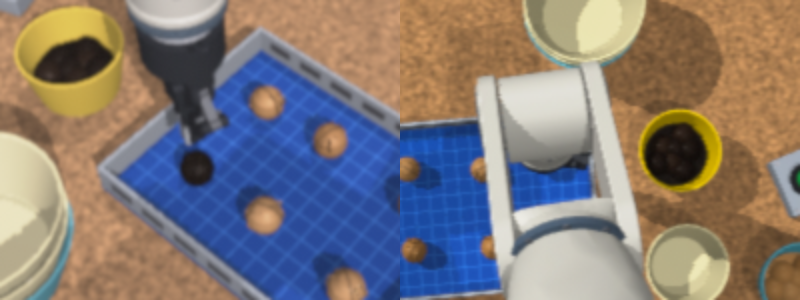

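The fingertips sit above the dark nut and the hold was over 2 s. Next is the tub.

Request:
{"api": "carry_out", "payload": {"rows": "0 0 0 -1 0;0 0 0 -1 0;0 0 0 -1 0;0 -0.3 -0.88 0 0;0 -0.3 -0.88 0 0;0 -0.3 -0.88 0 0;0 -0.3 -0.88 0 0;0 -0.3 -0.88 0 0;0 -0.3 -0.88 0 0;0 -0.27 -0.9 0 0;0 0 0 0 0;0 0 0 0 0"}}

```text
clock: 13.75
eef_pos: [635.7, -114.1, 193.2]
tcp_rot: [3.141, -0.0, 2.847]
contact_force: [0.1, 0.9, 0.1]
opening: 0.0
```

Request:
{"api": "carry_out", "payload": {"rows": "0 0 0 0.6 0;0 0 0 0.6 0;0 0 0 0.6 0;0 0 0 0.36 0;0 0 0 0 0;0 0 0 0 0;0 0 0 0 0;0 0 0 0 0;0 0 0 0 0;0 0 0 0 0;0 0 0 0 0;0 0 0 0 0"}}

```text
clock: 15.25
eef_pos: [635.8, -114.5, 128.5]
tcp_rot: [-3.142, -0.0, 2.848]
contact_force: [-0.1, -0.4, 0.4]
opening: -0.001
```

Request:
{"api": "carry_out", "payload": {"rows": "0 0 0 0 0;0 0 0 0 0;0 0 0 0 0;0 0 0 0 0;0 0 0 0 0;0 0 0 0 0;0 0 0 0 0;0 0 0 0 0;0 0 0 0 0;0 0 0 0 0;0 0 0 0 0;0 0 0 0 0"}}

```text
clock: 16.75
eef_pos: [635.8, -114.5, 128.5]
tcp_rot: [3.142, 0.0, 2.848]
contact_force: [-0.3, 0.7, -0.4]
opening: -0.002
```

```bash
python3 - <<'E'
from rig import r
from h import *
a=r.grab_frame('scene')[110:260,90:290];b=r.grab_frame('wrist')
cv2.imwrite('pics/m5.png',np.hstack([cv2.resize(a,(400,300)),cv2.resize(b,(400,300))]));print(r.sense()['eef_pos'])
E
```

```text
[ 635.75835186 -114.50742799  128.47709431]
```

View pics/m5.png

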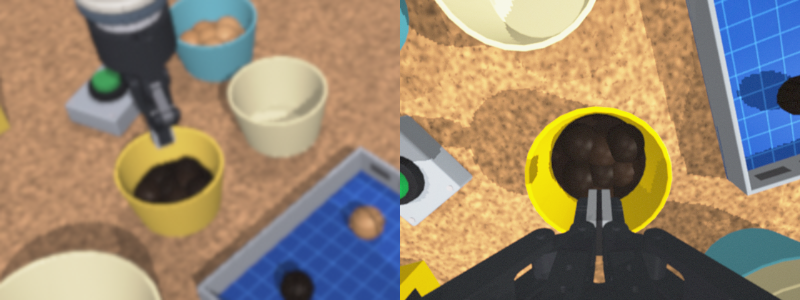

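The tips are above the middle of the yellow tub, the hold was about 2.5 s, and the button is visibly up again. Now I raise the hand.

Request:
{"api": "carry_out", "payload": {"rows": "0 0 0 -0.8 0;0 0 0 -0.8 0;0 0 0 -0.8 0;0 0 0 -0.8 0;0 0 0 -0.8 0;0 0 0 -0.8 0;0 0 0 0 0;0 0 0 0 0;0 0 0 0 0;0 0 0 0 0"}}

```text
clock: 18.1
eef_pos: [635.4, -114.5, 271.6]
tcp_rot: [-3.141, -0.001, 2.848]
contact_force: [-0.3, 0.4, -0.3]
opening: 0.005
```

```bash
python3 - <<'E'
from rig import r
from h import *
s=r.sense();print(s['eef_pos'],s['contact_force'],s['clock'],abs(s['qvel']).max())
im=r.grab_frame('scene');cv2.imwrite('pics/s6.png',im)
d=cv2.absdiff(im,cv2.imread('pics/scene0.png')).max(2)
for n,(x0,y0,x1,y1) in dict(tray=(190,185,395,360),yellow=(150,178,204,228),cream=(204,140,256,188),blue=(172,105,220,152),brush=(380,300,460,385),box=(120,140,170,175)).items():print(n,(d[y0:y1,x0:x1]>40).mean())
E
```

```text
[ 635.42762545 -114.45670495  271.55416903] [-0.27503413  0.43404209 -0.27655886] 18.1 0.005049915953566415
tray 0.0
yellow 0.0
cream 0.0
blue 0.0
brush 0.0
box 0.0
```

View pics/s6.png

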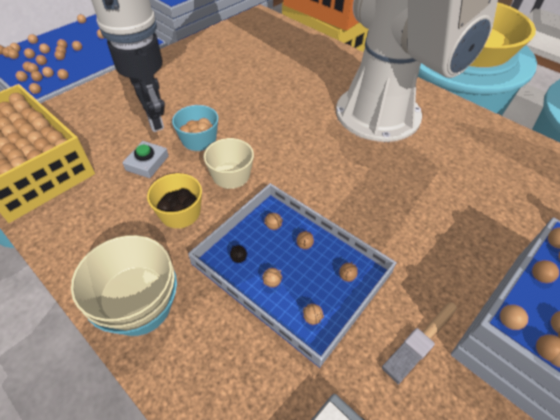

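The picture matches the start: nothing has moved, the button is up, and the hand is clear.

```bash
python3 -c "
from rig import r
print(r.sign_off())"
```

```text
the job is handed in; nothing more can be done
None
```

I pressed the call button, pointed at the dark walnut and then at the yellow tub, raised the hand and handed the job in at about 18 s. `sign_off` reports no verdict, so what follows is from my own checks.

- **Button:** it was seen pushed into its housing by the shut fingertips at about 18.6 N. I judged it fully down from that force and the picture, since the joint value itself is not readable.
- **Dark walnut:** I held for over 2 s at (630, 81), with the tips about 37 mm above it. The camera estimates of its position agreed within about 3 mm.
- **Yellow tub:** I held for about 2.5 s over its middle at (636, -114.5), with the tips about 36 mm above the rim. A rough two-view fit of the tub from its colour blobs disagreed by about 10 mm. I used the top-view rim circle instead, and the wrist picture confirmed it.
- **Finish:** the hand was raised about 143 mm, which puts the grasp point about 200 mm above the rim. Apart from the button press, the force readings I saw stayed at noise level (about 1 N). The last scene picture showed no change from the start around the tray, tubs, brush or call box, and the button was up.

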